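Clamp a downlight to the set torque

TASK

Slide the bare downlight (the one with the yellow LED and no white trim ring) across the bench, without lifting it, into the open side of the clamp until it stands upright against the back stop. Then turn the black knob with the orange peg clockwise until the jaw has closed on the lamp and the knob's slip clutch clicks: one click is enough, a fourth would be too many. Let go, and leave the other things on the bench where they are.

Things in the scene. Friction and masses are not known exactly. Their poses are not given: they have to be found in the camera images.
- downlight: the bare downlight to clamp: upright black finned cylinder, 64 mm across, 66 mm tall, about 0.32 kg, top face silver with a yellow LED and two small blue clips, no trim ring; origin under its centre; z up its axis. It slides on the bench and is steadiest when pushed below or at half height by two finger tips set apart.
- clamp: U-shaped clamp bolted to the bench, open in front, floorless (the lamp slides on the bench). Origin on the bench where the lamp's axis ends when clamped; x points from the open side to the back stop, y to the jaw side. Back stop face at x = 32 mm, 46 mm tall. Fixed anvil face at y = -32 mm, 18 mm thick, 46 mm tall, from x = -18 mm. Blue gear housing: x -20 to 76, y 74 to 154, 42 mm tall.
- jaw: moving steel jaw, 46 mm along clamp x, 46 mm tall, front end at clamp x = -20 mm; origin on the bench under the middle of its gripping face, which looks to the anvil and starts 80 to 88 mm from it. Goes to the anvil (clamp -y) 6 mm per radian of clockwise knob turn.
- nest (a point): point on the bench at the middle of the nest, equal to the clamp's origin, same axes.
- knob_axis (a point): fixed point on the knob's vertical axis at the flat top of its black disc (76 mm across, 12 mm thick), 54 mm above the bench, on the gear housing. Pushing the peg sideways turns the knob: 5 to 6 N while the jaw closes (2.5 to 4 rad), about 9 N when the jaw is tight, then near nothing as the clutch clicks and the peg jumps ahead.
- peg (a point): middle of the knob's upright orange peg: 12 mm across, standing 30 mm up from the disc (top 84 mm above the bench), 30 mm off the knob's axis; goes round with the knob.
- knob (a joint): slip of the knob in its clutch, rad, clockwise from above positive: about 0 while the knob drives the jaw; each click adds 0.52 (one click: 0.45 to 0.60). The clutch slips at 0.26 N m; the jaw stays tight when the knob is let go.
- lamp_a: a finished downlight to leave alone: black fins and a white trim ring 80 mm across on top, 66 mm tall, standing; origin under its centre
- lamp_b: a second finished downlight with white trim ring, as lamp_a; leave alone
- driver: white LED driver box, 160 x 42 x 28 mm, lying; origin under its centre, x along it; leave alone
- screwdriver: screwdriver lying behind the clamp; leave alone
- tape: blue roll of tape, 90 mm across, 24 mm tall; leave alone
- carton: small cardboard carton, 100 x 100 x 70 mm; leave alone
Mind the look-alikes: they are no part of the job. There is more than one size of the clamp; the one meant has the size given above.

How it is judged:
By the outcome, as a careful person would: the job done as asked, in the order asked, and still so for the second after the job is handed in, with the robot touching nothing.
It also fails if it takes over 72 s, if anything falls off the work surface, if the arm or the gripper's body presses on something with over 40 N, if the wrist force passes 120 N, or if a joint passes its speed limit or range.

ROBOT

A 6-joint arm with a two-finger parallel gripper is mounted at the origin on the work surface. World frame = base frame: x ahead of the robot, y to its left, z up, the work surface at z = 0. Lengths are in mm, angles in degrees, forces in N, time in s.
With the tool pointing down it reaches from about 350 to 850 mm from the base axis. Payload 8.1 kg.
Tool frame: the origin (TCP) lies between the finger pads; the fingertips stand 22 mm ahead of it and the grasp point (between the pads) lies 3 mm ahead of it (r.nose_length is the z of the fingertips in the tool frame, in mm); z points along the fingers, x is the direction in which the jaws open and shut, and the axes are right-handed (so a half turn about z gives the same grasp; the last joint's range is limited). The gripper opens to 85 mm and grips with 20 to 120 N. Pads are 22 mm wide; open, the fingers measure 114 mm over their backs; the gripper's body (76 mm by 85 mm) begins 54 mm behind the grasp point. The pads swing forward as they close: fully open they stand 13 mm farther back than shut.
Start: joints at [-81.612, 7.471, 85.268, -0, 87.261, -4.893], TCP at [137.858, -583.953, 253.292] pointing down, gripper open.
Joint ranges: [-169.43, 169.43], [-51.17, 129.36], [1.28, 143.12], [-76.62, 256.62], [0, 156.53], [-152.29, 152.29]. Speed limits (degrees/s): [136.94, 136.94, 159.86, 180, 180, 180].

INTERFACE

Orientations are given as [roll, pitch, yaw] about the fixed x, y, z axes, in that order (R = Rz(yaw) Ry(pitch) Rx(roll)).
In Python, from bench import r gives the robot as it stands.
- The arm moves only by the shell command python3 -m jog 'ROWS' [FORCE]. ROWS is JSON, a list of rows, each a list of 5 numbers: the shift along the tool's x, y, z in m, then the turn about the tool's z in degrees, then the opening in per cent of the stroke, from 0 (shut) to 100 (fully open). A call has 1 to 8 rows; each row is the pose to reach, as a shift and turn from the pose measured when the call began, along the tool's axes at that moment; what a row does not reach only later rows make up. A row lasts 1/10 s, in which the tool goes at most 50 mm and 8.59 degrees, less where a joint would pass 70% of its speed; a pose out of reach is approached as far as the arm can. A call with a gripper value outside its range is refused whole. The fingers move at their own pace and stop on an object; FORCE is the grip in N (left out, the last holds). Time passes only in rows, so rows that repeat a pose let the fingers close. It gives the time, the measured TCP pose, the force and the opening at its end, in the units of the state.
- r.sense(): the state, without advancing time (a new reading comes with each control period).
- r.snapshot(name): name is "scene" or "top"; returns a dict with "image" (400x640x3 uint8, red, green, blue), "K" (3x3 intrinsics, pixels), "T" (4x4, takes a point from camera to world coordinates). Camera axes: x right, y down, z forward; pixel columns grow to the right and rows downward; lengths in mm; the calibration is good to about 2 mm. A picture is of the moment at which its call begins. There is no depth.
- r.hand_in(): hands the job in, once; it reports no verdict.
Trained networks look in a picture, given as the dict that the camera call returned (one of the last four; its "shot" number tells which), for a name from the list of things; names that differ only in an ending like _2 or _b are one class to them, and where a whole thing is asked for, a point or a joint stands for the part that bears it (a point fixed in the world has none). Each returns a list of dicts, best first, with "conf" (0 to 1); they miss things now and then, are a little off and sometimes report something else, mostly with a low value. They report only what shows in the picture. A call takes as long as a camera call. They do not tell look-alikes from the thing itself.
- r.search_frame(picture, label): "bbox" ([left, top, right, bottom] in pixels, round what is visible of it).
- r.pinpoint(picture, label): "uv" ([column, row] in pixels: a listed point, or the origin of a listed thing).
The state is a dict: "time": time; "joint_pos": joint angles; "qd": joint speeds; "joint_efforts": joint torques, N m; "tool_pos": TCP position; "tcp_rot": TCP orientation; "ft_force": force on the tool from outside, world axes, zero at the start; "wrist_torque": the same for the moment, N m; "finger_gap": finger opening in mm.
Only numpy, scipy, OpenCV 4.12 (cv2) and the standard library are available. Lean on these libraries where they do the work, as an engineer would, in place of code of your own. Each camera call takes 0.05 s, during which the arm holds its last target. There are 200 camera calls.

## Working session

There is one attempt and no reset: what is moved stays moved. The work goes in short steps, Python scripts to look and compute and a shell command to move; the robot and the scene stay as the last step left them, time stands still between calls to the robot, and variables do not carry over. Pictures are saved under pics/ and viewed, about 8 in all and at most 12, crops included, and the job is handed in when it is done.

```bash
ls; mkdir -p pics; cat > h.py <<'E'
import numpy as np, cv2
from bench import r
def ray(p,uv,z):
    K=np.array(p["K"]);T=np.array(p["T"])
    d=T[:3,:3]@np.linalg.inv(K)@np.array([uv[0],uv[1],1.]);o=T[:3,3]
    return (o+d*(z-o[2])/d[2])[:2].round(1)
def proj(p,X):
    K=np.array(p["K"]);T=np.linalg.inv(np.array(p["T"]))
    c=K@(T[:3,:3]@np.array(X,float)+T[:3,3]);return (c[:2]/c[2]).round(1)
def save(p,n): cv2.imwrite("pics/"+n+".png",p["image"][:,:,::-1])
E
python3 - <<'E'
from h import *
Z=dict(downlight=0,clamp=0,jaw=0,knob_axis=54,peg=69,lamp_a=0,driver=0,tape=0,carton=0,screwdriver=0)
for n in("top","scene"):
    p=r.snapshot(n);save(p,n+"0");print(n,np.array(p["T"])[:3,3].round())
    for l,z in Z.items():
        for d in r.pinpoint(p,l)[:3]: print(l,np.round(d["conf"],2),np.round(d["uv"]),ray(p,d["uv"],z))
print(r.sense())
E
```

```text
pics
top [ 414. -109.  830.]
downlight 0.6 [269. 216.] [518.7  21.1]
clamp 0.71 [338. 292.] [ 345.1 -131.4]
clamp 0.7 [289. 175.] [613.2 -27.3]
jaw 0.75 [268. 167.] [631.9  21.3]
jaw 0.61 [326. 280.] [ 372.  -106.9]
jaw 0.28 [393. 175.] [ 605.4 -267.3]
knob_axis 0.6 [314. 266.] [402.9 -81.7]
knob_axis 0.57 [240. 148.] [662.1  74.5]
peg 0.64 [226. 148.] [660.4 101.8]
peg 0.56 [304. 272.] [391.3 -62.6]
lamp_a 0.88 [343. 184.] [ 588.5 -151.7]
lamp_a 0.68 [379. 215.] [ 514.3 -230.7]
lamp_a 0.6 [238. 146.] [686.8  92.6]
driver 0.62 [198. 183.] [599.4 185.4]
tape 0.98 [394. 174.] [ 609.8 -269.6]
carton 0.75 [425. 249.] [ 434.8 -329.8]
screwdriver 0.85 [302. 119.] [748.7 -57.3]
screwdriver 0.28 [267. 217.] [515.8  24. ]
scene [1119. -165.  732.]
downlight 0.93 [376. 203.] [527.2  25.4]
clamp 0.69 [309. 160.] [ 352.1 -132.8]
jaw 0.54 [381. 234.] [622.1  18. ]
jaw 0.38 [318. 166.] [ 378.6 -109. ]
knob_axis 0.97 [414. 241.] [683.6  73.4]
knob_axis 0.58 [332. 161.] [420.8 -78.1]
peg 0.62 [428. 226.] [659.9 106.3]
peg 0.58 [335. 156.] [419.5 -69.4]
peg 0.34 [307. 230.] [ 642.7 -157.4]
lamp_a 0.9
[... 238 characters left out ...]
 [359. 283.] [746.1 -52.8]
{'time': 1.1, 'joint_pos': array([-8.16122754e+01,  7.46979604e+00,  8.52671613e+01,  1.64301052e-03,
        8.72598091e+01, -4.89443387e+00]), 'qd': array([-0.01036233,  0.1105489 , -0.0599383 ,  0.05861635, -0.00639091,
        0.00933372]), 'joint_efforts': array([ 5.90063391e-04, -5.69322002e+01, -5.00869668e+01, -2.02213741e-04,
        1.07044980e-03,  1.93020742e-05]), 'tool_pos': array([ 137.86830008, -583.96626251,  253.31264727]), 'tcp_rot': array([-1.79998641e+02, -3.36175997e-03, -7.67179201e+01]), 'ft_force': array([-0.41744337,  0.1111539 , -0.49211237]), 'wrist_torque': array([ 0.03709285,  0.01927702, -0.0024968 ]), 'finger_gap': 85.45342839737506}
```

View pics/top0.png

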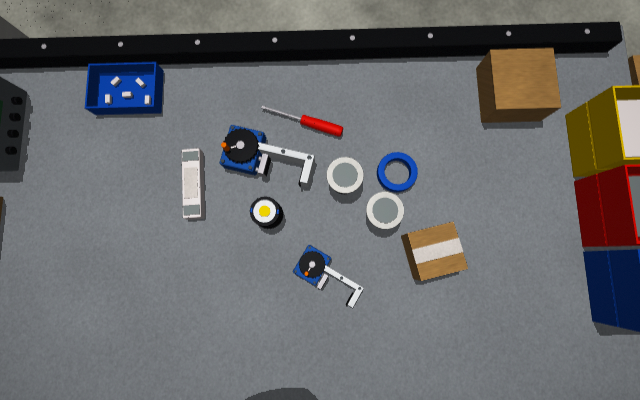

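View pics/scene0.png

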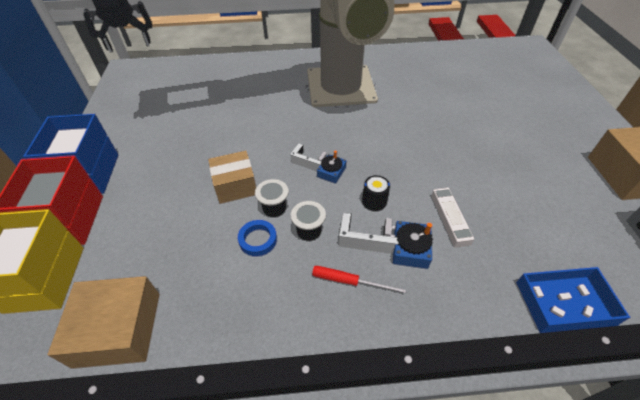

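Candidates: bare downlight at top(266,212), with a yellow LED and no ring. The ringed lamps at (345,175) and (385,210) are look-alikes. For the clamp, the big one is at (270,155) and the small one, a look-alike, is at (330,278). I choose (266,212) and the big clamp, and check both in a crop.

```bash
python3 - <<'E'
from h import *
p=r.snapshot("top")
c=p["image"][110:240,170:330,::-1]
cv2.imwrite("pics/crop1.png",cv2.resize(c,None,fx=5,fy=4.6,interpolation=cv2.INTER_CUBIC) if 0 else cv2.resize(c,(720,585),interpolation=cv2.INTER_CUBIC))
hsv=cv2.cvtColor(p["image"],cv2.COLOR_RGB2HSV)
def blob(lo,hi,box):
    m=cv2.inRange(hsv,lo,hi);k=np.zeros_like(m);x0,y0,x1,y1=box;k[y0:y1,x0:x1]=m[y0:y1,x0:x1]
    ys,xs=np.nonzero(k);return np.array([xs.mean(),ys.mean()]),len(xs)
u,n=blob((22,120,120),(35,255,255),(245,195,290,230));print("LED",u,n,ray(p,u,66))
u,n=blob((5,150,120),(18,255,255),(210,120,270,175));print("peg",u,n,ray(p,u,72),ray(p,u,84))
for l in("downlight","clamp","knob_axis","peg","jaw"):
    for d in r.search_frame(p,l)[:2]:print(l,d["conf"],np.round(d["bbox"],1))
E
```

```text
LED [264.10416667 210.5       ] 96 [521.5  20.2]
peg [223.27272727 144.5       ] 22 [666.3 107.6] [662.3 104.2]
downlight 0.84 [248.9 196.8 281.6 226.8]
clamp 0.95 [221.5 124.6 313.  187.4]
clamp 0.84 [294.8 243.5 363.1 306. ]
knob_axis 0.8 [220.8 125.3 314.9 186.9]
knob_axis 0.77 [294.3 245.3 360.7 309.3]
peg 0.97 [222.2 128.5 256.9 162.5]
peg 0.77 [296.7 252.  322.8 279.8]
jaw 0.77 [258.7 155.3 272.  178. ]
jaw 0.4 [319.1 272.2 327.7 288.5]
```

View pics/crop1.png

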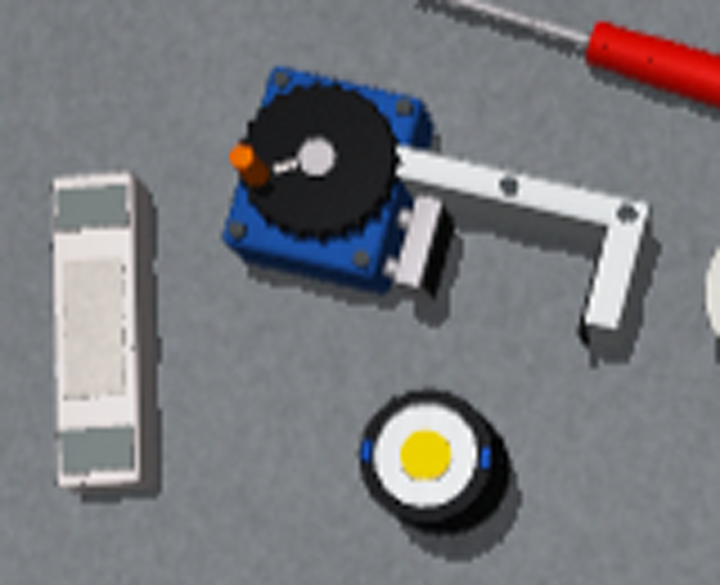

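Crop: bare downlight at (425,455), with no ring. The big clamp opens downward, with the anvil at (605,270), the jaw at (425,240), the knob at (317,157) and the peg top at (242,155). Next I fit the clamp pose from its corners.

```bash
python3 - <<'E'
from h import *
from scipy.optimize import least_squares
p=r.snapshot("top")
M=[((-18,-32,46),(585,322)),((-18,-50,46),(615,328)),((32,-32,46),(606,222)),((76,154,42),(273,67)),((76,74,42),(432,103)),((-20,74,42),(385,292)),((-20,154,42),(226,240))]
P=np.array([m[0] for m in M],float);U=np.array([ray(p,np.array(m[1])/4.5+[170,110],m[0][2]) for m in M])
def w(q,P):
    a=np.radians(q[2]);return np.c_[q[0]+np.cos(a)*P[:,0]-np.sin(a)*P[:,1],q[1]+np.sin(a)*P[:,0]+np.cos(a)*P[:,1]]
f=least_squares(lambda q:(w(q,P)-U).ravel(),[610,-30,-10],loss="soft_l1")
print(f.x.round(1));print((w(f.x,P)-U).round(1))
q=f.x
g=lambda u,v,z:ray(p,np.array([u,v])/4.5+[170,110],z)
print("disc rim centre",g(322,160,54),"peg top",g(242,155,84),"lamp top ctr",g(425,455,66))
a=np.radians(q[2]);R=np.array([[np.cos(a),-np.sin(a)],[np.sin(a),np.cos(a)]])
for X in(g(322,160,54),g(242,155,84),g(425,455,66)):print("in clamp",((X-q[:2])@R).round(1))
s=r.snapshot("scene");im=s["image"].copy()
def dots(pp,im):
    for (x,y),z in [(t,m[0][2]) for t,m in zip(w(q,P),M)]+[(g(322,160,54),54),(g(242,155,84),84),(g(425,455,66),66)]:
        u=proj(pp,[x,y,z]); cv2.circle(im,tuple(int(round(c*4)) for c in u),3,(0,255,0),-1)
big=cv2.resize(im,None,fx=4,fy=4,interpolation=cv2.INTER_CUBIC);dots(s,big)
cv2.imwrite("pics/sc1.png",big[640:1120,1280:1880,::-1])
E
```

```text
[611.4 -30.3 -14.2]
[[-0.1 -2. ]
 [-1.2 -4.9]
 [-1.5 -3.3]
 [ 1.   0.1]
 [ 2.4  2.5]
 [ 5.6  3. ]
 [-3.1  1.7]]
disc rim centre [668.7  72.3] peg top [662.4 103.1] lamp top ctr [520.1  19.5]
in clamp [ 30.4 113.5]
in clamp [ 16.7 141.8]
in clamp [-100.7   25.9]
```

View pics/sc1.png

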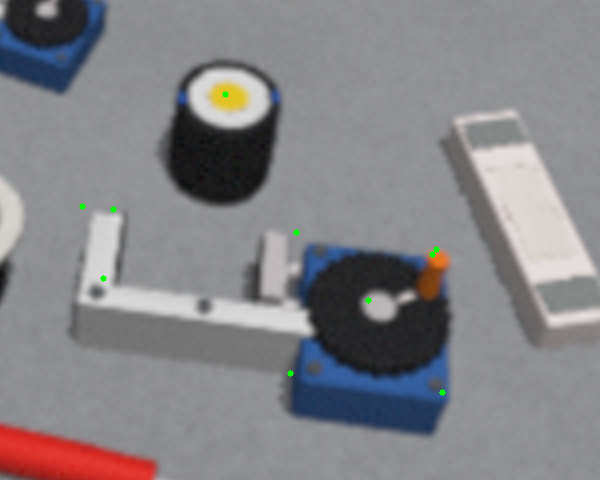

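```bash
cat > fit.py <<'E'
from h import *
from scipy.optimize import least_squares
p=r.snapshot("top");s=r.snapshot("scene")
t=lambda u,v:np.array([u,v])/4.5+[170,110]-.0
c=lambda u,v:(np.array([u,v])+[1280,640])/4.
M=[("a",(-18,-32,46),t(587,322),c(122,214)),("b",(-18,-50,46),t(615,328),c(93,212)),("c",(32,-32,46),t(606,222),c(110,286)),
("d",(76,154,42),t(274,67),c(446,384)),("e",(76,74,42),t(431,104),c(292,372)),("f",(-20,74,42),None,c(305,246))]
def wp(q,P):
    a=np.radians(q[2]);return [q[0]+np.cos(a)*P[0]-np.sin(a)*P[1],q[1]+np.sin(a)*P[0]+np.cos(a)*P[1],P[2]]
def res(q):
    o=[]
    for n,P,u,v in M:
        X=wp(q,P)
        if u is not None:o.append((proj(p,X)-u)*1)
        o.append(proj(s,X)-v)
    return np.array(o)
f=least_squares(lambda q:res(q).ravel(),[611,-30,-14],loss="soft_l1",diff_step=1e-3)
q=f.x;print("clamp",q.round(1));print(res(q).round(1).tolist())
def tri(u,v):
    g=least_squares(lambda X:np.r_[proj(p,X)-u,proj(s,X)-v],[650,50,60],diff_step=1e-3);return g.x,np.abs(g.fun).max()
a=np.radians(q[2]);R=np.array([[np.cos(a),-np.sin(a)],[np.sin(a),np.cos(a)]])
for n,u,v in[("hub",t(317,157),c(378,306)),("peg",t(242,155),c(438,262)),("led",t(425,455),c(229,97))]:
    X,e=tri(u,v);print(n,X.round(1),round(e,2),"in clamp",((X[:2]-q[:2])@R).round(1))
E
python3 fit.py
```

```text
clamp [613.2 -28.1 -13.7]
[[-0.4, -0.9], [-1.3, -0.6], [1.3, -0.5], [-1.8, -1.0], [0.3, -0.3], [-0.5, -1.3], [-1.7, -0.6], [0.5, 2.1], [-2.3, -1.7], [1.0, 0.5], [-1.4, -3.1]]
hub [671.2  55.5  60. ] 9.2 in clamp [36.7 94.9]
peg [663.  110.7  63.6] 3.4 in clamp [ 15.7 146.6]
led [520.   27.9  60.5] 3.54 in clamp [-103.7   32.4]
```

```bash
sed -i 's/.round(1)$//; s/\.round(1)//' h.py; python3 fit.py
```

```text
clamp [612.4 -27.5 -14.2]
[[-0.8, -0.4], [-1.0, -1.0], [0.9, 0.1], [-1.4, -1.4], [0.2, 0.2], [-0.4, -1.7], [-1.4, -0.9], [0.3, 2.4], [-2.1, -1.7], [0.8, 0.5], [-1.1, -3.1]]
hub [671.4  76.4  51.2] 0.46 in clamp [ 31.6 115.2]
peg [664.4 105.8  78.5] 0.53 in clamp [ 17.6 142. ]
led [520.6  20.9  63.2] 0.52 in clamp [-100.8   24.3]
```

```bash
cat > d.py <<'E'
# usage: d.py x y z yaw : print tool shift (m) and turn from the current pose; 'c' prefix = x y in clamp frame
import sys
from h import *
from scipy.spatial.transform import Rotation as Ro
C=np.array([612.4,-27.5]);A=np.radians(-14.2);RC=np.array([[np.cos(A),-np.sin(A)],[np.sin(A),np.cos(A)]])
s=r.sense();a=sys.argv[1:];T=Ro.from_euler("xyz",s["tcp_rot"],degrees=True)
cl=a and a[0]=="c"
if cl:a=a[1:]
print("t",s["time"],"tcp",np.round(s["tool_pos"],1),"clamp",np.round((s["tool_pos"][:2]-C)@RC,1),"yaw",round(s["tcp_rot"][2],1),"F",np.round(s["ft_force"],1),"Fc",np.round(s["ft_force"][:2]@RC,1),"gap",round(s["finger_gap"],1),"j",np.round(s["joint_pos"],0))
if a:
    v=np.array([float(k) for k in a[:3]])
    if cl:v[:2]=C+RC@v[:2]
    print("shift",np.round(T.inv().apply(v-s["tool_pos"])/1000,4),"turn",round((s["tcp_rot"][2]-float(a[3])+180)%360-180,1))
E
python3 d.py c -170 24 253 -104.2; python3 -c "from bench import r;print(r.nose_length)"
```

```text
t 1.7 tcp [ 137.9 -583.9  253.3] clamp [-323.5 -655.9] yaw -76.7 F [-0.7 -0.1  0. ] Fc [-0.7 -0.3] gap 85.1 j [-82.   7.  85.   0.  87.  -5.]
shift [-5.323e-01 -4.500e-01  3.000e-04] turn 27.5
22.0
```

```bash
python3 -m jog '[[-0.532,-0.45,0,27.5,41],[-0.532,-0.45,0,27.5,41],[-0.532,-0.45,0,27.5,41],[-0.532,-0.45,0,27.5,41],[-0.532,-0.45,0,27.5,41],[-0.532,-0.45,0,27.5,41],[-0.532,-0.45,0,27.5,41],[-0.532,-0.45,0,27.5,41]]' 40; python3 d.py c -170 24 120 -104.2
```

```text
time: 2.5
tool_pos: [319.6, -225.6, 253.6]
tcp_rot: [-179.9, -0.0, -104.3]
ft_force: [1.4, -0.6, 0.2]
finger_gap: 35.2
t 2.5 tcp [ 319.6 -225.6  253.6] clamp [-235.3 -263.9] yaw -104.3 F [ 1.4 -0.6  0.2] Fc [ 1.6 -0.3] gap 35.2 j [-43. -27. 116.   0.  91.  62.]
shift [-0.2881 -0.0648  0.1335] turn -0.1
```

```bash
python3 -m jog '[[-0.288,-0.065,0.13,0,41],[-0.288,-0.065,0.13,0,41],[-0.288,-0.065,0.13,0,41],[-0.288,-0.065,0.13,0,41],[-0.288,-0.065,0.13,0,41],[-0.288,-0.065,0.13,0,41],[-0.288,-0.065,0.13,0,41],[-0.288,-0.065,0.13,0,41]]'; python3 d.py c -170 24 38 -104.2
```

```text
time: 3.3
tool_pos: [453.2, 40.0, 121.8]
tcp_rot: [179.9, -0.0, -104.0]
ft_force: [0.2, -1.0, -0.6]
finger_gap: 35.4
t 3.3 tcp [453.2  40.  121.8] clamp [-170.9   26.4] yaw -104.0 F [ 0.2 -1.  -0.6] Fc [ 0.4 -0.9] gap 35.4 j [ -1.  -9. 116.  -0.  73. 103.]
shift [ 0.0024 -0.0011  0.0838] turn 0.2
```

```bash
python3 -m jog '[[0.002,-0.001,0.05,0,41],[0.002,-0.001,0.084,0,41],[0.002,-0.001,0.084,0,41],[0.002,-0.001,0.084,0,41],[0.002,-0.001,0.084,0,41]]'; python3 d.py c -145 24 38 -104.2
python3 - <<'E'
from h import *
p=r.snapshot("top");cv2.imwrite("pics/b1.png",cv2.resize(p["image"][110:270,200:340,::-1],(525,600),interpolation=cv2.INTER_CUBIC))
E
```

```text
time: 3.8
tool_pos: [455.4, 37.4, 40.4]
tcp_rot: [-179.9, 0.0, -104.1]
ft_force: [0.7, -0.0, 0.6]
finger_gap: 34.8
t 3.8 tcp [455.4  37.4  40.4] clamp [-168.1   24.4] yaw -104.1 F [ 0.7 -0.   0.6] Fc [0.7 0.1] gap 34.8 j [ -2.  -2. 119.  -0.  63. 102.]
shift [ 0.0004 -0.0231  0.0024] turn 0.1
```

View pics/b1.png

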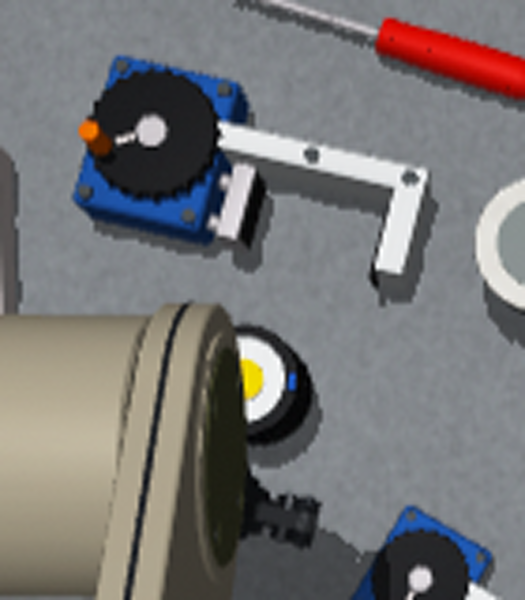

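The arm hides part of the view: the bench is clear and the fingers are at about (290,515), with the lamp still at (255,380). I check the predicted finger pixel.

```bash
python3 - <<'E'
from h import *
p=r.snapshot("top");s=r.snapshot("scene")
for z in(20,60,120):
  for y in (13,37,62): print(z,y,((proj(p,[455-(y-37)*-.25,y,z])-[200,110])*3.75).round(),proj(s,[455,y,z]).round())
cv2.imwrite("pics/b2.png",cv2.resize(s["image"][100:300,280:480,::-1],(600,600),interpolation=cv2.INTER_CUBIC))
E
```

```text
20 13 [266. 510.] [367. 177.]
20 37 [225. 500.] [376. 177.]
20 62 [182. 490.] [386. 176.]
60 13 [255. 507.] [369. 166.]
60 37 [212. 497.] [378. 166.]
60 62 [167. 487.] [388. 165.]
120 13 [236. 502.] [371. 149.]
120 37 [190. 491.] [381. 148.]
120 62 [142. 480.] [391. 147.]
```

View pics/b2.png

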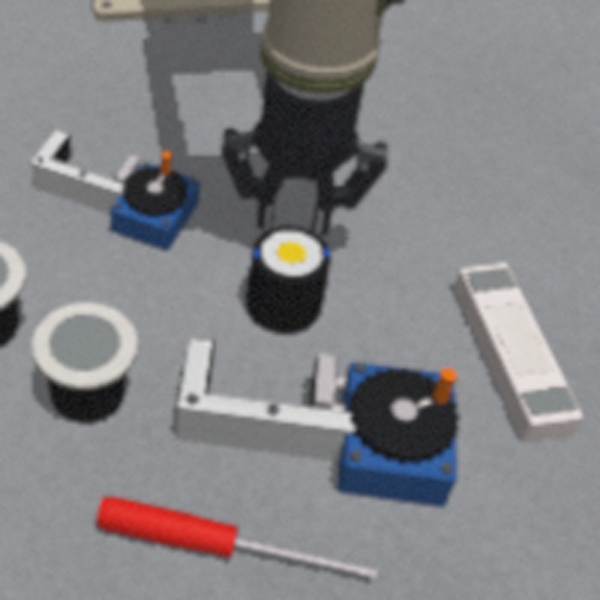

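The gripper is centred behind the lamp and the bench is clear. I push in the cradle of the two fingertips.

```bash
python3 -m jog '[[0,-0.010,0.003,0,41],[0,-0.020,0.003,0,41],[0,-0.028,0.003,0,41],[0.001,-0.036,0.003,0,41],[0.003,-0.044,0.003,0,41],[0.005,-0.052,0.003,0,41],[0.007,-0.060,0.003,0,41],[0.009,-0.068,0.003,0,41]]'; python3 d.py c -60 7 38 -104.2
```

```text
time: 4.75
tool_pos: [519.6, 12.0, 37.0]
tcp_rot: [-179.9, 0.0, -104.1]
ft_force: [-1.7, 1.4, 1.0]
finger_gap: 35.0
t 4.75 tcp [519.6  12.   37. ] clamp [-99.7  15.5] yaw -104.1 F [-1.7  1.4  1. ] Fc [-2.   0.9] gap 35.0 j [ -4.   8. 109.   0.  63. 100.]
shift [ 0.0086 -0.0397 -0.0009] turn 0.1
```

```bash
python3 -m jog '[[0.002,-0.006,0,0,41],[0.004,-0.013,0,0,41],[0.006,-0.020,0,0,41],[0.007,-0.027,0,0,41],[0.008,-0.034,0,0,41],[0.008,-0.040,0,0,41]]'; python3 d.py c -38 6 38 -104.2
python3 - <<'E'
from h import *
p=r.snapshot("top");s=r.snapshot("scene")
a=cv2.resize(s["image"][140:280,300:470,::-1],(600,494),interpolation=cv2.INTER_CUBIC)
cv2.imwrite("pics/b3.png",a)
E
```

```text
time: 5.35
tool_pos: [557.0, -5.9, 37.1]
tcp_rot: [-179.9, 0.0, -104.1]
ft_force: [-1.9, -0.5, 1.3]
finger_gap: 35.1
t 5.35 tcp [557.   -5.9  37.1] clamp [-59.    7.4] yaw -104.1 F [-1.9 -0.5  1.3] Fc [-1.7 -0.9] gap 35.1 j [ -6.  13. 103.  -0.  64.  98.]
shift [ 0.0014 -0.021  -0.0009] turn 0.1
```

View pics/b3.png

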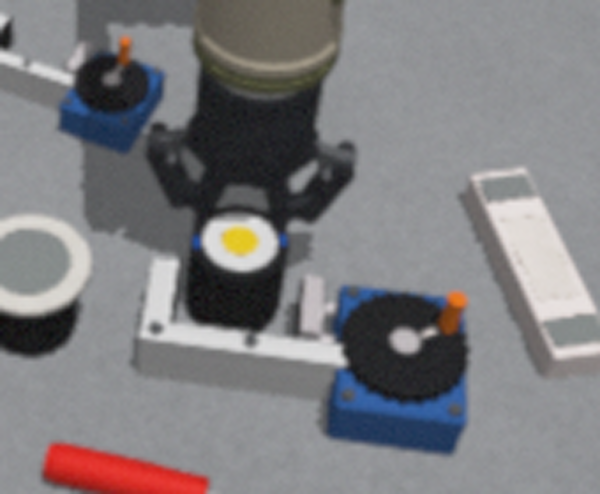

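The lamp is upright and centred between the anvil and the jaw. The last stretch goes in small steps, watching force.

```bash
python3 -m jog '[[0.0005,-0.005,0,0,41],[0.001,-0.010,0,0,41],[0.001,-0.014,0,0,41],[0.001,-0.018,0,0,41]]'; python3 d.py; python3 -m jog '[[0,-0.001,0,0,41],[0,-0.002,0,0,41]]';python3 d.py
```

```text
time: 5.85
tool_pos: [574.9, -11.3, 37.2]
tcp_rot: [-179.8, 0.0, -104.1]
ft_force: [-1.9, 0.6, -0.2]
finger_gap: 35.2
t 5.85 tcp [574.9 -11.3  37.2] clamp [-40.3   6.5] yaw -104.1 F [-1.9  0.6 -0.2] Fc [-2.   0.1] gap 35.2 j [ -6.  16. 100.  -0.  64.  98.]
time: 6.05
tool_pos: [576.9, -11.8, 37.2]
tcp_rot: [-179.9, 0.0, -104.1]
ft_force: [-1.8, 0.7, 0.8]
finger_gap: 34.9
t 6.05 tcp [576.9 -11.8  37.2] clamp [-38.3   6.5] yaw -104.1 F [-1.8  0.7  0.8] Fc [-1.9  0.3] gap 34.9 j [ -6.  16. 100.  -0.  64.  98.]
```

```bash
for i in 1 2 3 4; do :; done; python3 -m jog '[[0,-0.001,0,0,41],[0,-0.002,0,0,41]]';python3 d.py;
```

```text
time: 6.25
tool_pos: [578.8, -12.3, 37.2]
tcp_rot: [-179.9, 0.0, -104.1]
ft_force: [-2.0, 0.5, 0.6]
finger_gap: 35.3
t 6.25 tcp [578.8 -12.3  37.2] clamp [-36.3   6.5] yaw -104.1 F [-2.   0.5  0.6] Fc [-2.1  0. ] gap 35.3 j [-6. 16. 99. -0. 64. 98.]
```

```bash
python3 -m jog '[[0,-0.001,0,0,41],[0,-0.002,0,0,41]]';python3 d.py
```

```text
time: 6.45
tool_pos: [580.3, -12.6, 37.1]
tcp_rot: [-179.9, 0.0, -104.1]
ft_force: [-7.3, 1.4, 3.3]
finger_gap: 34.9
t 6.45 tcp [580.3 -12.6  37.1] clamp [-34.8   6.6] yaw -104.1 F [-7.3  1.4  3.3] Fc [-7.4 -0.5] gap 34.9 j [-6. 16. 99.  0. 65. 98.]
```

```bash
python3 -m jog '[[0,-0.0005,0,0,41],[0,-0.001,0,0,41]]';python3 d.py
```

```text
time: 6.65
tool_pos: [580.3, -12.6, 37.0]
tcp_rot: [179.9, 0.0, -104.1]
ft_force: [-9.6, 3.2, 6.5]
finger_gap: 34.9
t 6.65 tcp [580.3 -12.6  37. ] clamp [-34.7   6.6] yaw -104.1 F [-9.6  3.2  6.5] Fc [-10.    0.7] gap 34.9 j [-6. 16. 99.  0. 65. 98.]
```

The force jump to 10 N at lamp x ≈ +3 of clamp (with offset) means it's seated on the back stop. I back off, go up and look.

```bash
python3 -m jog '[[0,0.010,0,0,41],[0,0.035,0,0,41],[0,0.060,-0.03,0,41],[0,0.07,-0.08,-8,41],[0,0.09,-0.13,-16,41],[0,0.12,-0.16,-24,41],[0,0.16,-0.16,-32,41],[0,0.16,-0.16,-40,41]]'; python3 d.py 664 105 190 12
python3 - <<'E'
from h import *
p=r.snapshot("top");s=r.snapshot("scene")
a=cv2.resize(s["image"][160:260,320:460,::-1],(560,400),interpolation=cv2.INTER_CUBIC)
b=cv2.resize(p["image"][120:220,210:330,::-1],(480,400),interpolation=cv2.INTER_CUBIC)
cv2.imwrite("pics/b4.png",cv2.resize(np.hstack([a,b]),(800,308)))
for n,P in(("top",p),("sc",s)):
  hsv=cv2.cvtColor(P["image"],cv2.COLOR_RGB2HSV);m=cv2.inRange(hsv,(22,120,120),(35,255,255));m[:, :200]=0;m[:,480:]=0;m[:130]=0;m[260:]=0
  ys,xs=np.nonzero(m)
  if len(xs):X=ray(P,[xs.mean(),ys.mean()],66);A=np.radians(-14.2);Rc=np.array([[np.cos(A),-np.sin(A)],[np.sin(A),np.cos(A)]]);print(n,len(xs),X,(X-[612.4,-27.5])@Rc)
E
```

```text
time: 7.45
tool_pos: [422.3, 27.2, 197.7]
tcp_rot: [-179.9, -0.0, -63.7]
ft_force: [0.7, -0.6, -0.6]
finger_gap: 35.4
t 7.45 tcp [422.3  27.2 197.7] clamp [-197.8    6.4] yaw -63.7 F [ 0.7 -0.6 -0.6] Fc [ 0.9 -0.4] gap 35.4 j [ -3. -19. 116.   0.  83.  60.]
shift [ 0.0374 -0.2512  0.008 ] turn -75.7
top 92 [615.12391325 -21.54778787] [1.18056343 6.4385404 ]
sc 62 [614.87131417 -20.96329001] [0.79230079 6.94321472]
```

View pics/b4.png

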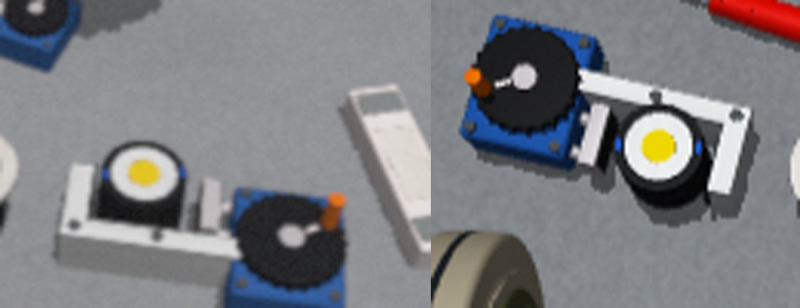

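Lamp upright against the back stop at clamp (1, 6.5), with both views agreeing. Peg unchanged at right panel (475,78). Now over the peg.

```bash
python3 -m jog '[[0.037,-0.251,0.008,-75.7,47],[0.037,-0.251,0.008,-75.7,47],[0.037,-0.251,0.008,-75.7,47],[0.037,-0.251,0.008,-75.7,47],[0.037,-0.251,0.008,-75.7,47],[0.037,-0.251,0.008,-75.7,47],[0.037,-0.251,0.008,-75.7,47],[0.037,-0.251,0.008,-75.7,47]]'; python3 d.py 664 105 120 12
```

```text
time: 8.35
tool_pos: [667.5, 103.7, 188.1]
tcp_rot: [180.0, -0.0, 4.8]
ft_force: [-0.2, 1.1, 0.2]
finger_gap: 40.0
t 8.35 tcp [667.5 103.7 188.1] clamp [ 21.2 140.7] yaw 4.8 F [-0.2  1.1  0.2] Fc [-0.5  1. ] gap 40.0 j [ 4. 21. 76. -0. 83. -0.]
shift [-0.0034 -0.0016  0.0681] turn -7.2
```

```bash
python3 -m jog '[[-0.0034,-0.0016,0.03,-7.2,47],[-0.0034,-0.0016,0.068,-7.2,47],[-0.0034,-0.0016,0.068,-7.2,47]]'; python3 d.py 664 105 83 12
python3 - <<'E'
from h import *
s=r.snapshot("scene")
cv2.imwrite("pics/b5.png",cv2.resize(s["image"][160:260,370:470,::-1],(600,600),interpolation=cv2.INTER_CUBIC))
E
```

```text
time: 8.65
tool_pos: [660.1, 104.4, 112.4]
tcp_rot: [-179.9, 0.6, 11.7]
ft_force: [-0.6, -0.8, -1.3]
finger_gap: 39.8
t 8.65 tcp [660.1 104.4 112.4] clamp [ 13.9 139.6] yaw 11.7 F [-0.6 -0.8 -1.3] Fc [-0.4 -0.9] gap 39.8 j [ 5. 24. 81. -0. 76. -7.]
shift [0.0043 0.0003 0.0294] turn -0.3
```

View pics/b5.png

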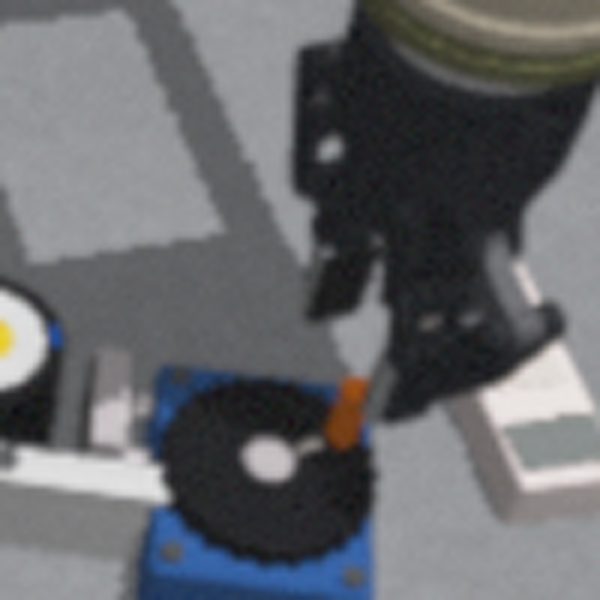

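```bash
python3 - <<'E'
from h import *
s=r.snapshot("scene");c=lambda X:((proj(s,X)-[370,160])*6).round()
t=r.sense()["tool_pos"];print(t.round(1))
a=np.radians(11.7);x=np.array([np.cos(a),np.sin(a),0]);y=np.array([np.sin(a),-np.cos(a),0])
for n,k in(("far",27),("near",-27)):
  for dy in(-11,11):print(n,dy,c(t+x*k+y*dy-[0,0,15]))
  print(n,"inner",c(t+x*k*.74-[0,0,15]))
print("peg",c([664,105,84]),"peg base",c([664,105,54]),c(t-[0,0,28]))
E
```

```text
[663.4 104.8 118.9]
far -11 [432. 401.]
far 11 [374. 416.]
far inner [393. 393.]
near -11 [358. 284.]
near 11 [302. 298.]
near inner [339. 306.]
peg [355. 384.] peg base [337. 432.] [358. 371.]
```

Finger and peg pixels match the prediction (peg top (355,384)). Descend and grip softly.

```bash
python3 d.py 664 105 83 12; python3 -m jog '[[0,0,0.018,0,47],[0,0,0.036,0,47],[0,0,0.036,0,47],[0,0,0.036,0,47]]' 20; python3 d.py 664 105 83 12
```

```text
t 8.75 tcp [663.4 104.8 118.9] clamp [ 17.  140.7] yaw 11.8 F [ 0.7 -1.   0.1] Fc [ 0.9 -0.8] gap 40.5 j [ 5. 24. 80. -0. 76. -7.]
shift [ 0.0007 -0.0001  0.0359] turn -0.2
time: 9.15
tool_pos: [662.8, 104.7, 82.3]
tcp_rot: [-180.0, 0.2, 11.8]
ft_force: [1.0, -0.5, 0.5]
finger_gap: 40.0
t 9.15 tcp [662.8 104.7  82.3] clamp [ 16.5 140.5] yaw 11.8 F [ 1.  -0.5  0.5] Fc [ 1.  -0.2] gap 40.0 j [ 5. 26. 82. -0. 73. -7.]
shift [ 0.0012 -0.0001 -0.0007] turn -0.2
```

```bash
python3 -m jog '[[0.001,0,0,0,25],[0.001,0,0,0,0],[0.001,0,0,0,0],[0.001,0,0,0,0],[0.001,0,0,0,0]]' 20; python3 d.py 664 105 83 12
```

```text
time: 9.65
tool_pos: [664.6, 105.0, 83.4]
tcp_rot: [180.0, 0.1, 11.8]
ft_force: [0.3, -0.0, 4.3]
finger_gap: 11.3
t 9.65 tcp [664.6 105.   83.4] clamp [ 18.2 141.2] yaw 11.8 F [ 0.3 -0.   4.3] Fc [0.3 0.1] gap 11.3 j [ 5. 26. 81. -0. 73. -7.]
shift [-0.0006 -0.0002  0.0004] turn -0.2
```

```bash
python3 -m jog '[[0,0,-0.001,0,0],[0.0037,0.0002,-0.001,7,0],[0.0073,0.0009,-0.001,14,0],[0.0108,0.002,-0.001,21,0],[0.0141,0.0035,-0.001,28,0]]'; python3 d.py; python3 -c "
from bench import r;print(r.sense()['wrist_torque'])"
```

```text
time: 10.15
tool_pos: [678.1, 105.5, 83.5]
tcp_rot: [180.0, 0.3, -16.5]
ft_force: [-2.7, 4.7, 0.9]
finger_gap: 11.0
t 10.15 tcp [678.1 105.5  83.5] clamp [ 31.1 145. ] yaw -16.5 F [-2.7  4.7  0.9] Fc [-3.8  3.9] gap 11.0 j [ 5. 28. 79.  0. 74. 21.]
[0.7978156  0.22499608 0.06830607]
```

```bash
python3 -m jog '[[0.0037,-0.0003,0,7,0],[0.0074,0.0001,0,14,0],[0.011,0.0011,0,21,0],[0.0144,0.0026,0,28,0],[0.0175,0.0045,0,35,0],[0.0204,0.0068,0,42,0],[0.023,0.0094,0,49,0],[0.0253,0.0123,0,56,0]]'; python3 d.py; python3 -c "
from bench import r;print(r.sense()['wrist_torque'])"
```

```text
time: 10.95
tool_pos: [700.0, 88.7, 83.6]
tcp_rot: [180.0, 0.2, -72.7]
ft_force: [8.1, 8.6, -3.6]
finger_gap: 10.9
t 10.95 tcp [700.   88.7  83.6] clamp [ 56.4 134.1] yaw -72.7 F [ 8.1  8.6 -3.6] Fc [ 5.7 10.3] gap 10.9 j [ 3. 31. 75.  0. 74. 76.]
[ 1.4951924  -1.38985625  0.04892044]
```

```bash
cat > arc.py <<'E'
# arc.py cx cy step n [lead]: rows for n steps of clockwise turn on R=30 about centre from current TCP angle
import sys
from h import *
from scipy.spatial.transform import Rotation as Ro
s=r.sense();cx,cy,st=map(float,sys.argv[1:4]);n=int(sys.argv[4])
T=Ro.from_euler("xyz",s["tcp_rot"],degrees=True);t=s["tool_pos"];c=np.array([cx,cy])
d=t[:2]-c;ph=np.degrees(np.arctan2(d[1],d[0]));u=d/np.linalg.norm(d);tg=np.array([u[1],-u[0]]);f=s["ft_force"]
print("t",round(s["time"],2),"tcp",t.round(1),"phi",ph.round(1),"R",np.linalg.norm(d).round(1),"yaw-(phi-90)",((s["tcp_rot"][2]-ph+90+180)%360-180).round(1),"Ft",(f[:2]@tg).round(1),"Fr",(f[:2]@u).round(1),"Fz",f[2].round(1),"Mz",s["wrist_torque"][2].round(3),"gap",s["finger_gap"].round(1),"j6",s["joint_pos"][5].round(0))
y0=s["tcp_rot"][2]
for i in range(1,n+1):
    a=np.radians(ph-st*i);q=np.r_[c+30*np.array([np.cos(a),np.sin(a)]),83.5]
    v=T.inv().apply(q-t)/1000;turn=(y0-(np.degrees(a)-90)+180)%360-180
    print([round(k,4) for k in v],round(turn,1))
E
python3 arc.py 673.5 77 7 8
```

```text
Traceback (most recent call last):
  File "arc.py", line 8, in <module>
    print("t",round(s["time"],2),"tcp",t.round(1),"phi",ph.round(1),"R",np.linalg.norm(d).round(1),"yaw-(phi-90)",((s["tcp_rot"][2]-ph+90+180)%360-180).round(1),"Ft",(f[:2]@tg).round(1),"Fr",(f[:2]@u).round(1),"Fz",f[2].round(1),"Mz",s["wrist_torque"][2].round(3),"gap",s["finger_gap"].round(1),"j6",s["joint_pos"][5].round(0))
                                                                                                                                                                                                                                                                              ^^^^^^^^^^^^^^^^^^^^^
AttributeError: 'float' object has no attribute 'round'
```

```bash
sed -i 's/s\["finger_gap"\].round(1)/round(s["finger_gap"],1)/' arc.py; python3 arc.py 673.5 77 7 8
```

```text
t 10.95 tcp [700.   88.7  83.6] phi 23.8 R 28.9 yaw-(phi-90) -6.5 Ft -4.6 Fr 10.9 Fz -3.6 Mz 0.049 gap 10.9 j6 76.0
[np.float64(0.0035), np.float64(-0.0012), np.float64(0.0001)] 0.5
[np.float64(0.0072), np.float64(-0.001), np.float64(0.0001)] 7.5
[np.float64(0.0108), np.float64(-0.0003), np.float64(0.0001)] 14.5
[np.float64(0.0143), np.float64(0.0008), np.float64(0.0001)] 21.5
[np.float64(0.0176), np.float64(0.0024), np.float64(0.0001)] 28.5
[np.float64(0.0207), np.float64(0.0043), np.float64(0.0001)] 35.5
[np.float64(0.0235), np.float64(0.0066), np.float64(0.0001)] 42.5
[np.float64(0.0261), np.float64(0.0093), np.float64(0.0)] 49.5
```

```bash
python3 -m jog '[[0.0035,-0.0012,0,1,0],[0.0072,-0.001,0,8,0],[0.0108,-0.0003,0,15,0],[0.0143,0.0008,0,22,0],[0.0176,0.0024,0,29,0],[0.0207,0.0043,0,36,0],[0.0235,0.0066,0,43,0],[0.0261,0.0093,0,50,0]]'; python3 arc.py 673.5 77 7 1
```

```text
time: 11.75
tool_pos: [699.9, 62.1, 83.6]
tcp_rot: [179.9, 0.3, -123.0]
ft_force: [7.8, 4.6, -4.1]
finger_gap: 10.8
t 11.75 tcp [699.9  62.1  83.6] phi -29.5 R 30.3 yaw-(phi-90) -3.5 Ft -7.9 Fr 4.6 Fz -4.1 Mz -0.09 gap 10.8 j6 124.0
[np.float64(0.0037), np.float64(0.0003), np.float64(0.0001)] 3.5
```

Turned about 135° so far; joint 6 nears its range, so I regrasp half a turn back.

```bash
python3 -m jog '[[0,0,0,0,25],[0,0,0,0,47],[0,0,0,0,47],[0,0,-0.02,0,47],[0,0,-0.04,0,47],[0,0,-0.04,-8.5,47],[0,0,-0.04,-17,47],[0,0,-0.04,-25.5,47]]'; python3 -m jog '[[0,0,0,-180,47],[0,0,0,-180,47],[0,0,0,-180,47],[0,0,0,-180,47],[0,0,0,-180,47],[0,0,0,-180,47],[0,0,0,-180,47],[0,0,0,-180,47]]'; python3 d.py 700 62 124 60.5
python3 - <<'E'
from h import *
for n in("scene","top"):
    p=r.snapshot(n)
    hsv=cv2.cvtColor(p["image"],cv2.COLOR_RGB2HSV);m=cv2.inRange(hsv,(5,150,90),(18,255,255))
    u=proj(p,[699.6,62.2,75]);k=np.zeros_like(m);x,y=u.astype(int);k[y-15:y+15,x-15:x+15]=m[y-15:y+15,x-15:x+15]
    ys,xs=np.nonzero(k);print(n,u,len(xs), xs.mean() if len(xs) else 0, ys.mean() if len(xs) else 0)
    if n=="scene":cv2.imwrite("pics/b6.png",cv2.resize(p["image"][160:260,330:470,::-1],(700,500),interpolation=cv2.INTER_CUBIC))
E
```

```text
time: 12.55
tool_pos: [699.7, 61.8, 123.8]
tcp_rot: [180.0, 0.3, -97.0]
ft_force: [-0.5, 1.0, 0.0]
finger_gap: 40.2
time: 13.35
tool_pos: [693.9, 20.5, 119.5]
tcp_rot: [175.1, 3.0, -159.0]
ft_force: [0.2, -0.6, -0.3]
finger_gap: 40.0
t 13.35 tcp [693.9  20.5 119.5] clamp [67.2 66.6] yaw -159.0 F [ 0.2 -0.6 -0.3] Fc [ 0.3 -0.5] gap 40.0 j [ -5.  26.  77.   6.  76. 152.]
shift [-0.0208  0.0367 -0.0004] turn 140.5
scene [412.81701505 241.72040159] 65 412.6461538461538 243.43076923076924
top [244.1477166  128.65447524] 25 243.32 128.24
```

View pics/b6.png

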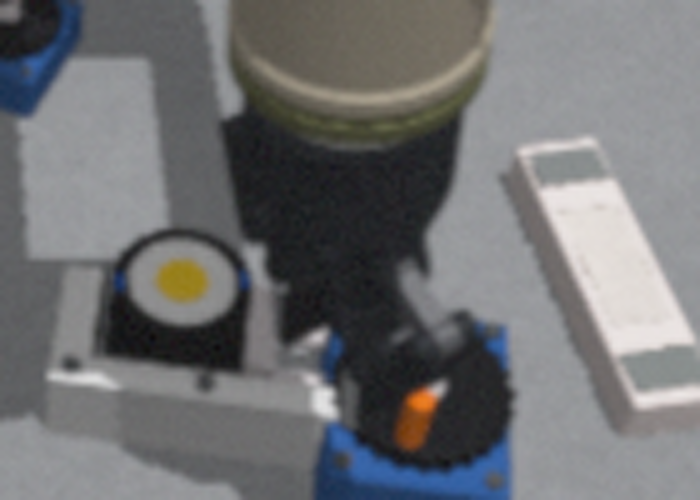

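The ambiguous half turn went the wrong way and hit joint 6's limit, leaving a tilt of about 5° (nothing touched). The peg is at (415,415) and the lamp is still upright. I unwind in clear steps.

```bash
python3 -m jog '[[0,0,-0.03,-8,47],[0,0,-0.03,-16,47],[0,0,-0.03,-24,47],[0,0,-0.03,-32,47],[0,0,-0.03,-40,47],[0,0,-0.03,-48,47],[0,0,-0.03,-56,47],[0,0,-0.03,-64,47]]'; python3 d.py 700 62 150 60.5
```

```text
time: 14.25
tool_pos: [691.8, 14.4, 147.7]
tcp_rot: [-179.6, 5.6, -94.7]
ft_force: [-0.1, 0.5, -0.1]
finger_gap: 40.2
t 14.25 tcp [691.8  14.4 147.7] clamp [66.7 60.1] yaw -94.7 F [-0.1  0.5 -0.1] Fc [-0.2  0.5] gap 40.2 j [-6. 25. 76.  6. 79. 88.]
shift [-0.0481 -0.0042  0.0025] turn -155.2
```

The tilt of 5.6° stays. That is harmless for pushing the peg with one finger, so I finish that way: straddle with a 40 mm gap and let the trailing finger push, leaving the peg free to jump at the click.

```bash
python3 -m jog '[[0,0,0,-8.5,47],[0,0,0,-17,47],[0,0,0,-25.5,47],[0,0,0,-34,47],[0,0,0,-42.5,47],[0,0,0,-51,47],[0,0,0,-59.5,47],[0,0,0,-68,47]]'; python3 -m jog '[[0,0,0,-8.5,47],[0,0,0,-17,47],[0,0,0,-25.5,47],[0,0,0,-34,47],[0,0,0,-42.5,47],[0,0,0,-51,47],[0,0,0,-59.5,47],[0,0,0,-68,47]]'; python3 d.py 697 57.8 140 60.5
```

```text
time: 15.05
tool_pos: [691.7, 15.1, 147.8]
tcp_rot: [-174.7, 1.7, -26.1]
ft_force: [-0.3, -0.0, -0.3]
finger_gap: 40.3
time: 15.85
tool_pos: [691.6, 15.7, 147.7]
tcp_rot: [-176.4, -4.3, 42.1]
ft_force: [-0.0, 0.6, -0.5]
finger_gap: 40.2
t 15.85 tcp [691.6  15.7 147.7] clamp [66.2 61.3] yaw 42.1 F [-0.   0.6 -0.5] Fc [-0.2  0.5] gap 40.2 j [ -6.  25.  76.   6.  79. -49.]
shift [ 0.0316 -0.0269  0.0118] turn -18.4
```

```bash
python3 -m jog '[[0.0316,-0.0269,0.0118,-8,47],[0.0316,-0.0269,0.0118,-16,47],[0.0316,-0.0269,0.0118,-18.4,47],[0.0316,-0.0269,0.0118,-18.4,47]]'; python3 d.py 697 57.8 86 60.5
```

```text
time: 16.25
tool_pos: [696.8, 58.9, 139.8]
tcp_rot: [-178.0, -5.1, 60.8]
ft_force: [0.4, -0.1, 0.8]
finger_gap: 40.2
t 16.25 tcp [696.8  58.9 139.8] clamp [ 60.6 104.4] yaw 60.8 F [ 0.4 -0.1  0.8] Fc [0.4 0. ] gap 40.2 j [ -2.  26.  76.   6.  78. -64.]
shift [-0.0056  0.0026  0.0535] turn 0.3
```

```bash
python3 -m jog '[[-0.0025,0.001,0.025,0,47],[-0.0045,0.002,0.042,0,47],[-0.0056,0.0026,0.0535,0,47],[-0.0056,0.0026,0.0535,0,47],[-0.0056,0.0026,0.0535,0,47]]'
cat > arc2.py <<'E'
# rigid clockwise turn about knob axis: arc2.py step n
import sys
from h import *
from scipy.spatial.transform import Rotation as Ro
s=r.sense();st=float(sys.argv[1]);n=int(sys.argv[2]);c=np.array([673.5,77.])
T=Ro.from_euler("xyz",s["tcp_rot"],degrees=True);t=s["tool_pos"]
a=np.radians(s["tcp_rot"][2]);tg=-np.array([np.cos(a),np.sin(a)]);u=np.array([-tg[1],tg[0]]);f=s["ft_force"]
d=t[:2]-c;pad=t[:2]-tg*14-c
print("t",round(s["time"],2),"tcp",t.round(1),"rot",np.round(s["tcp_rot"],1),"lead",(d@tg).round(1),"rad",(d@u).round(1),"pegphi_if_touch",np.degrees(np.arctan2(pad[1],pad[0])).round(1),"Ft",(f[:2]@tg).round(1),"Fr",(f[:2]@u).round(1),"Fz",f[2].round(1),"j6",round(s["joint_pos"][5]))
for i in range(1,n+1):
    b=np.radians(-st*i);q=np.r_[c+np.array([[np.cos(b),-np.sin(b)],[np.sin(b),np.cos(b)]])@(d*1.0),86]
    print([float(round(k,4)) for k in T.inv().apply(q-t)/1000],st*i)
E
python3 arc2.py 5 8
```

```text
time: 16.75
tool_pos: [696.9, 57.8, 85.8]
tcp_rot: [-177.9, -5.1, 60.7]
ft_force: [0.1, -0.6, 0.7]
finger_gap: 40.2
t 16.75 tcp [696.9  57.8  85.8] rot [-177.9   -5.1   60.7] lead 5.4 rad 29.8 pegphi_if_touch -13.1 Ft 0.5 Fr 0.4 Fz 0.7 j6 -65
[-0.0026, -0.0006, -0.0004] 5.0
[-0.0051, -0.0014, -0.0006] 10.0
[-0.0075, -0.0024, -0.0008] 15.0
[-0.0098, -0.0037, -0.0009] 20.0
[-0.012, -0.0051, -0.0011] 25.0
[-0.0141, -0.0067, -0.0012] 30.0
[-0.016, -0.0085, -0.0013] 35.0
[-0.0178, -0.0105, -0.0014] 40.0
```

```bash
python3 -m jog '[[-0.0026,-0.0006,-0.0004,5,47],[-0.0051,-0.0014,-0.0006,10,47],[-0.0075,-0.0024,-0.0008,15,47],[-0.0098,-0.0037,-0.0009,20,47],[-0.012,-0.0051,-0.0011,25,47]]'; python3 arc2.py 5 4
```

```text
time: 17.25
tool_pos: [687.9, 50.4, 88.0]
tcp_rot: [-176.0, -3.9, 35.5]
ft_force: [2.9, 3.7, -1.9]
finger_gap: 39.9
t 17.25 tcp [687.9  50.4  88. ] rot [-176.    -3.9   35.5] lead 3.7 rad 30.0 pegphi_if_touch -35.6 Ft -4.6 Fr -1.3 Fz -1.9 j6 -40
[-0.0027, -0.0003, 0.0018] 5.0
[-0.0053, -0.001, 0.0017] 10.0
[-0.0078, -0.0019, 0.0016] 15.0
[-0.0102, -0.003, 0.0015] 20.0
```

```bash
python3 -m jog '[[-0.0027,-0.0003,0.001,5,47],[-0.0053,-0.001,0.001,10,47],[-0.0078,-0.0019,0.001,15,47],[-0.0102,-0.003,0.001,20,47]]'; python3 arc2.py 5 4
```

```text
time: 17.65
tool_pos: [680.1, 47.5, 89.0]
tcp_rot: [-174.9, -2.6, 15.3]
ft_force: [5.0, 3.6, -1.6]
finger_gap: 40.0
t 17.65 tcp [680.1  47.5  89. ] rot [-174.9   -2.6   15.3] lead 1.4 rad 30.1 pegphi_if_touch -52.0 Ft -5.8 Fr -2.1 Fz -1.6 j6 -20
[-0.0028, 0.0, 0.0029] 5.0
[-0.0053, -0.0005, 0.0028] 10.0
[-0.0079, -0.0012, 0.0028] 15.0
[-0.0104, -0.0021, 0.0027] 20.0
```

```bash
python3 -m jog '[[-0.0033,0,0.002,5,47],[-0.0062,-0.0005,0.003,10,47],[-0.009,-0.0012,0.003,15,47],[-0.0116,-0.0021,0.003,20,47]]'; python3 arc2.py 4 3
```

```text
time: 18.05
tool_pos: [671.7, 46.9, 89.3]
tcp_rot: [-174.3, -1.2, -4.8]
ft_force: [6.5, 1.4, 2.7]
finger_gap: 40.4
t 18.05 tcp [671.7  46.9  89.3] rot [-174.3   -1.2   -4.8] lead -0.7 rad 30.2 pegphi_if_touch -68.8 Ft -6.3 Fr -2.0 Fz 2.7 j6 0
[-0.0022, 0.0003, 0.0033] 4.0
[-0.0043, 0.0001, 0.0033] 8.0
[-0.0064, -0.0002, 0.0032] 12.0
```

```bash
python3 -m jog '[[-0.003,0.0003,0.002,4,47],[-0.0055,0.0001,0.003,8,47],[-0.008,-0.0002,0.003,12,47],[-0.0095,-0.0006,0.003,16,47]]'; python3 arc2.py 4 4
```

```text
time: 18.45
tool_pos: [666.0, 48.3, 90.2]
tcp_rot: [-174.0, -0.0, -21.0]
ft_force: [7.9, -0.9, 2.2]
finger_gap: 40.2
t 18.45 tcp [666.   48.3  90.2] rot [-174.   -0.  -21.] lead -3.3 rad 29.5 pegphi_if_touch -80.6 Ft -7.7 Fr -2.0 Fz 2.2 j6 16
[-0.0021, 0.0006, 0.0041] 4.0
[-0.0041, 0.0006, 0.0041] 8.0
[-0.0062, 0.0005, 0.0041] 12.0
[-0.0083, 0.0002, 0.0042] 16.0
```

```bash
python3 -m jog '[[-0.0025,0.0006,0.002,0,47],[-0.005,0.0008,0.004,0,47],[-0.005,0.0008,0.004,0,47]]'; python3 arc2.py 4 4
```

```text
time: 18.75
tool_pos: [665.5, 48.4, 90.5]
tcp_rot: [-173.9, -0.6, -21.0]
ft_force: [7.9, -4.3, 4.5]
finger_gap: 39.9
t 18.75 tcp [665.5  48.4  90.5] rot [-173.9   -0.6  -21. ] lead -2.8 rad 29.6 pegphi_if_touch -81.4 Ft -8.9 Fr 1.2 Fz 4.5 j6 16
[-0.0021, 0.0006, 0.0044] 4.0
[-0.0042, 0.0006, 0.0044] 8.0
[-0.0063, 0.0004, 0.0044] 12.0
[-0.0083, 0.0001, 0.0044] 16.0
```

The tool has turned further than the peg (pad about 30° oblique), so the push is inefficient. I re-square the pad behind the peg and push on.

```bash
python3 d.py 663.3 45.5 87 5
```

```text
t 18.75 tcp [665.5  48.4  90.5] clamp [32.9 86.6] yaw -21.0 F [ 7.9 -4.3  4.5] Fc [ 8.7 -2.2] gap 39.9 j [-3. 22. 86.  6. 70. 16.]
shift [-0.0011  0.0039  0.0031] turn -26.0
```

```bash
python3 -m jog '[[0,0.001,-0.001,-8,47],[0,0.002,0,-16,47],[-0.0005,0.003,0,-24,47],[-0.001,0.004,0,-26,47]]'; python3 arc2.py 4 3; python3 d.py 657 45 86 5
```

```text
time: 19.15
tool_pos: [666.4, 43.7, 92.9]
tcp_rot: [-174.9, -3.7, 5.2]
ft_force: [8.6, -4.1, 0.3]
finger_gap: 40.3
t 19.15 tcp [666.4  43.7  92.9] rot [-174.9   -3.7    5.2] lead 10.1 rad 32.6 pegphi_if_touch -78.0 Ft -8.2 Fr 4.9 Fz 0.3 j6 -11
[-0.0027, -0.0002, 0.0068] 4.0
[-0.0049, -0.0011, 0.0067] 8.0
[-0.007, -0.0022, 0.0067] 12.0
t 19.15 tcp [666.4  43.7  92.9] clamp [34.9 82.2] yaw 5.2 F [ 8.6 -4.1  0.3] Fc [ 9.4 -1.9] gap 40.3 j [ -4.  22.  86.   6.  69. -11.]
shift [-0.0096 -0.0016  0.0065] turn 0.2
```

```bash
python3 -m jog '[[0.004,0.001,0,0,47],[0.006,0.002,0.003,0,47],[0.006,0.002,0.007,0,47],[0.006,0.002,0.008,0,47]]'; python3 d.py 670 45.5 83 5
```

```text
time: 19.55
tool_pos: [672.2, 43.3, 84.0]
tcp_rot: [-174.9, -3.6, 5.2]
ft_force: [0.4, 0.5, -0.0]
finger_gap: 40.0
t 19.55 tcp [672.2  43.3  84. ] clamp [40.6 83.3] yaw 5.2 F [ 0.4  0.5 -0. ] Fc [0.3 0.6] gap 40.0 j [ -4.  23.  85.   6.  69. -11.]
shift [-0.002  -0.0023  0.0011] turn 0.2
```

```bash
python3 -m jog '[[-0.003,-0.002,0.001,0,47],[-0.006,-0.002,0.001,0,47],[-0.008,-0.002,0.001,0,47],[-0.010,-0.002,0.001,0,47]]'; python3 arc2.py 4 1; python3 -c "
from bench import r;print(r.sense()['wrist_torque'])"
```

```text
time: 19.95
tool_pos: [663.2, 44.1, 82.7]
tcp_rot: [-175.0, -3.8, 5.1]
ft_force: [10.3, -1.7, -5.6]
finger_gap: 40.3
t 19.95 tcp [663.2  44.1  82.7] rot [-175.    -3.8    5.1] lead 13.2 rad 31.9 pegphi_if_touch -83.4 Ft -10.1 Fr 2.7 Fz -5.6 j6 -11
[-0.002, -0.0013, -0.0034] 4.0
[-0.56877575 -1.26234902 -0.20842017]
```

```bash
python3 -m jog '[[-0.002,0,-0.001,1,47],[-0.004,0,-0.001,3,47]]'; python3 arc2.py 4 1
```

```text
time: 20.15
tool_pos: [659.5, 43.9, 83.5]
tcp_rot: [-174.8, -3.6, 2.1]
ft_force: [1.2, -0.0, -0.0]
finger_gap: 40.2
t 20.15 tcp [659.5  43.9  83.5] rot [-174.8   -3.6    2.1] lead 15.2 rad 32.6 pegphi_if_touch -90.0 Ft -1.2 Fr 0.1 Fz -0.0 j6 -8
[-0.0021, -0.0014, -0.0025] 4.0
```

```bash
python3 - <<'E'
from h import *
for n in("scene","top"):
    p=r.snapshot(n);hsv=cv2.cvtColor(p["image"],cv2.COLOR_RGB2HSV);m=cv2.inRange(hsv,(5,150,70),(18,255,255))
    for ph in(-80,-110):
        a=np.radians(ph);print(ph,proj(p,[673.5+30*np.cos(a),77+30*np.sin(a),72]).round(1))
    u=proj(p,[670,47,72]).astype(int);k=np.zeros_like(m);k[u[1]-15:u[1]+15,u[0]-15:u[0]+15]=m[u[1]-15:u[1]+15,u[0]-15:u[0]+15]
    ys,xs=np.nonzero(k);print(n,len(xs),xs.mean() if len(xs) else 0,ys.mean() if len(xs) else 0)
E
```

```text
-80 [403.3 234.9]
-110 [402.3 229. ]
scene 0 0 0
-80 [251.2 138.2]
-110 [250.5 145.1]
top 0 0 0
```

The force rose to 10 N and then fell to 1 N, the click signature. Lift clear and measure the peg angle.

```bash
python3 -m jog '[[0,0,-0.02,0,47],[0,0,-0.05,0,47],[0,0,-0.1,0,47],[0.0,0,-0.13,0,47],[-0.05,-0.0,-0.13,0,47],[-0.1,0,-0.13,0,47],[-0.15,0,-0.13,0,47],[-0.2,0,-0.13,0,47]]'; python3 -m jog '[[-0.05,0,0,0,47],[-0.1,0,0,0,47],[-0.1,0.05,0,0,47],[-0.1,0.1,0,0,47],[-0.1,0.15,0,0,47],[-0.1,0.2,0,0,47]]'; python3 - <<'E'
from h import *
C=np.array([612.4,-27.5]);A=np.radians(-14.2);RC=np.array([[np.cos(A),-np.sin(A)],[np.sin(A),np.cos(A)]])
im=[]
for n in("scene","top"):
    p=r.snapshot(n);hsv=cv2.cvtColor(p["image"],cv2.COLOR_RGB2HSV)
    u=proj(p,[673.5,77,60]).astype(int)
    m=cv2.inRange(hsv,(5,150,90),(18,255,255));k=np.zeros_like(m);k[u[1]-28:u[1]+28,u[0]-28:u[0]+28]=m[u[1]-28:u[1]+28,u[0]-28:u[0]+28]
    ys,xs=np.nonzero(k)
    if len(xs):
        X=ray(p,[xs.mean(),ys.mean()],71);d=X-[672.5,76.5];print(n,"peg",len(xs),X.round(1),"phi",np.degrees(np.arctan2(d[1],d[0])).round(1),"R",np.linalg.norm(d).round(1))
    m=cv2.inRange(hsv,(22,120,120),(35,255,255));u=proj(p,[612,-26,66]).astype(int);k=np.zeros_like(m);k[u[1]-15:u[1]+15,u[0]-15:u[0]+15]=m[u[1]-15:u[1]+15,u[0]-15:u[0]+15]
    ys,xs=np.nonzero(k)
    if len(xs):X=ray(p,[xs.mean(),ys.mean()],66);print("lamp in clamp",((X-C)@RC).round(1))
    for l,z in dict(driver=0,tape=0,carton=0,screwdriver=0,lamp_a=0).items():
        print(l,[(round(d["conf"],2),ray(p,d["uv"],z).round(0).tolist()) for d in r.pinpoint(p,l)[:2]])
    b=p["image"][150:260,310:470] if n=="scene" else p["image"][110:220,200:360]
    im.append(cv2.resize(b[:,:,::-1],(560,385),interpolation=cv2.INTER_CUBIC))
cv2.imwrite("pics/b7.png",cv2.resize(np.vstack(im),(436,600)))
E
```

```text
time: 21.05
tool_pos: [449.6, 24.4, 199.7]
tcp_rot: [-174.8, -3.4, 2.2]
ft_force: [-0.3, 0.8, 1.7]
finger_gap: 40.0
time: 21.65
tool_pos: [358.2, -180.0, 176.1]
tcp_rot: [-174.9, -3.5, 2.3]
ft_force: [2.0, 0.7, 0.4]
finger_gap: 40.4
scene peg 62 [668.1  47. ] phi -98.5 R 29.8
lamp in clamp [1.  1.3]
driver [(0.75, [596.0, 196.0]), (0.45, [739.0, -53.0])]
tape [(0.78, [614.0, -271.0]), (0.53, [614.0, 66.0])]
carton [(0.73, [421.0, -336.0])]
screwdriver [(0.83, [740.0, -56.0])]
lamp_a [(0.85, [518.0, -230.0]), (0.61, [597.0, -156.0])]
top peg 28 [669.9  48.7] phi -95.4 R 28.0
lamp in clamp [1.  1.2]
driver [(0.63, [590.0, 193.0]), (0.2, [609.0, -25.0])]
tape [(0.82, [605.0, -267.0])]
carton [(0.79, [430.0, -338.0])]
screwdriver [(0.82, [750.0, -57.0]), (0.75, [608.0, -14.0])]
lamp_a [(0.97, [584.0, -156.0]), (0.76, [519.0, -230.0])]
```

View pics/b7.png

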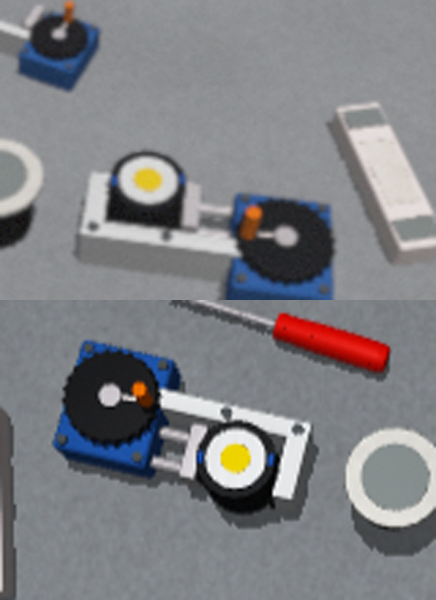

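The lamp is upright against stop and anvil (clamp (1, 1.2)), and the jaw is on it. The peg is at φ ≈ -97°, about 0.25 rad past the slip point, less than the 0.52 expected, so it's unclear whether the click completed. Up to three clicks are allowed, so I push once more and watch.

```bash
python3 d.py 663 46.5 150 -7
```

```text
t 22.25 tcp [ 358.9 -177.4  175.9] clamp [-209.  -207.5] yaw 2.3 F [ 0.5 -0.4 -0.1] Fc [ 0.6 -0.3] gap 39.9 j [-39. -23. 121.   6.  82. -42.]
shift [ 0.3108 -0.2065  0.0637] turn 9.3
```

```bash
python3 -m jog '[[0.05,-0.033,0.005,0,47],[0.1,-0.066,0.015,0,47],[0.15,-0.1,0.025,4,47],[0.2,-0.133,0.035,9.3,47],[0.25,-0.166,0.045,9.3,47],[0.3108,-0.2065,0.0637,9.3,47],[0.3108,-0.2065,0.0637,9.3,47],[0.3108,-0.2065,0.0637,9.3,47]]'; python3 d.py 663 46.5 84 -7
```

```text
time: 23.05
tool_pos: [664.8, 49.9, 149.3]
tcp_rot: [-174.3, -2.6, -6.8]
ft_force: [-0.6, 0.3, 0.3]
finger_gap: 40.2
t 23.05 tcp [664.8  49.9 149.3] clamp [31.8 87.9] yaw -6.8 F [-0.6  0.3  0.3] Fc [-0.7  0.1] gap 40.2 j [-3. 18. 84.  6. 75.  2.]
shift [-0.0043  0.0101  0.0645] turn 0.2
```

```bash
python3 -m jog '[[-0.0015,0.004,0.02,0,47],[-0.003,0.007,0.043,0,47],[-0.0043,0.0101,0.0645,0,47],[-0.0043,0.0101,0.0645,0,47],[-0.0043,0.0101,0.0645,0,47]]'; python3 arc2.py 4 1;  python3 -m jog '[[-0.0015,0,0,0,47],[-0.003,0,0,0,47],[-0.0045,0,0,0,47]]'; python3 arc2.py 4 1; python3 -m jog '[[-0.0015,0,0,0,47],[-0.003,0,0,0,47]]'; python3 arc2.py 4 4
```

```text
time: 23.55
tool_pos: [662.6, 46.9, 84.0]
tcp_rot: [-174.3, -2.5, -6.8]
ft_force: [-0.4, -0.0, -0.3]
finger_gap: 40.2
t 23.55 tcp [662.6  46.9  84. ] rot [-174.3   -2.5   -6.8] lead 7.2 rad 31.2 pegphi_if_touch -84.5 Ft 0.4 Fr 0.1 Fz -0.3 j6 1
[-0.0021, -0.0008, -0.0021] 4.0
time: 23.85
tool_pos: [658.8, 47.4, 85.3]
tcp_rot: [-174.3, -2.7, -6.8]
ft_force: [-0.2, 0.3, 0.3]
finger_gap: 40.4
t 23.85 tcp [658.8  47.4  85.3] rot [-174.3   -2.7   -6.8] lead 11.1 rad 31.1 pegphi_if_touch -91.4 Ft 0.2 Fr -0.2 Fz 0.3 j6 1
[-0.0021, -0.0009, -0.0007] 4.0
time: 24.05
tool_pos: [656.1, 47.8, 85.8]
tcp_rot: [-174.3, -2.7, -6.8]
ft_force: [0.6, -0.6, -0.8]
finger_gap: 40.3
t 24.05 tcp [656.1  47.8  85.8] rot [-174.3   -2.7   -6.8] lead 13.8 rad 31.1 pegphi_if_touch -96.5 Ft -0.7 Fr 0.6 Fz -0.8 j6 1
[-0.0021, -0.0011, -0.0002] 4.0
[-0.0042, -0.0023, -0.0002] 8.0
[-0.0061, -0.0036, -0.0001] 12.0
[-0.008, -0.005, -0.0001] 16.0
```

```bash
python3 -m jog '[[-0.001,-0.0005,0.001,2,47],[-0.0025,-0.0011,0.001,4,47]]' >/dev/null; python3 arc2.py 4 2 
```

```text
t 24.25 tcp [653.7  49.2  85. ] rot [-174.1   -2.3  -10.9] lead 14.2 rad 31.0 pegphi_if_touch -101.2 Ft -0.4 Fr -0.1 Fz 0.1 j6 6
[-0.0021, -0.0012, -0.001] 4.0
[-0.0041, -0.0024, -0.001] 8.0
```

```bash
python3 -m jog '[[-0.001,-0.0005,0.001,2,47],[-0.0025,-0.0011,0.001,4,47]]' >/dev/null; python3 arc2.py 4 2 
```

```text
t 24.45 tcp [652.8  50.6  85. ] rot [-173.9   -2.1  -14.9] lead 13.2 rad 30.8 pegphi_if_touch -103.4 Ft -5.3 Fr 0.5 Fz 0.1 j6 10
[-0.0021, -0.0011, -0.0009] 4.0
[-0.0041, -0.0022, -0.0009] 8.0
```

```bash
python3 -m jog '[[-0.0015,-0.0006,0.0005,2,47],[-0.003,-0.0012,0.0005,3,47]]' >/dev/null; python3 arc2.py 4 2 
```

```text
t 24.65 tcp [651.6  51.9  85.2] rot [-173.8   -2.   -18. ] lead 13.1 rad 30.6 pegphi_if_touch -106.3 Ft -8.7 Fr 1.4 Fz -2.8 j6 13
[-0.0021, -0.0011, -0.0007] 4.0
[-0.0041, -0.0022, -0.0007] 8.0
```

```bash
python3 -m jog '[[-0.0015,-0.0006,-0.0005,1,47],[-0.003,-0.0012,-0.0005,2,47]]' >/dev/null; python3 arc2.py 4 2 
```

```text
t 24.85 tcp [650.5  52.8  86.1] rot [-173.7   -1.9  -20.1] lead 13.3 rad 30.6 pegphi_if_touch -108.9 Ft -9.5 Fr 2.8 Fz -4.1 j6 15
[-0.0021, -0.001, 0.0001] 4.0
[-0.0041, -0.0021, 0.0002] 8.0
```

```bash
python3 -m jog '[[-0.0015,-0.0006,0,1,47],[-0.0035,-0.0014,0,3,47]]' >/dev/null; python3 arc2.py 4 2 
```

```text
t 25.05 tcp [649.1  54.   86.4] rot [-173.7   -1.8  -23.2] lead 13.4 rad 30.7 pegphi_if_touch -112.1 Ft -10.2 Fr 2.6 Fz -5.3 j6 18
[-0.0021, -0.001, 0.0004] 4.0
[-0.0042, -0.0021, 0.0005] 8.0
```

Now it is consistent. The first slip was at pad angle -83° and the peg then rested at -102°, beyond where I had pushed it (-90°). It winds up elastically about 10° under 10 N, and 19° + ~11° is about 30°, one click. The jaw is tight and the next click would come at about -113°, so I stop at one click and back off.

```bash
python3 -m jog '[[0.002,0.0008,0,0,47],[0.005,0.002,0,0,47],[0.010,0.004,0,0,47],[0.010,0.004,0,0,47]]'; python3 -m jog '[[-0.004,0,-0.02,0,47],[-0.004,0,-0.06,0,47],[-0.004,0,-0.1,0,47],[-0.05,0,-0.12,0,47],[-0.1,0,-0.12,0,47],[-0.15,0,-0.12,0,47],[-0.2,0,-0.12,0,47],[-0.25,0,-0.12,0,47]]';  python3 -m jog '[[-0.05,0,0,0,47],[-0.05,0.05,0,0,47],[-0.05,0.1,0,0,47],[-0.05,0.15,0,0,47],[-0.05,0.2,0,0,47],[-0.05,0.25,0,0,47],[-0.05,0.25,0,0,47],[-0.05,0.25,0,0,47]]'; python3 - <<'E'
from h import *
C=np.array([612.4,-27.5]);A=np.radians(-14.2);RC=np.array([[np.cos(A),-np.sin(A)],[np.sin(A),np.cos(A)]])
im=[]
for n in("scene","top"):
    p=r.snapshot(n);hsv=cv2.cvtColor(p["image"],cv2.COLOR_RGB2HSV)
    for lo,hi,c0,z,w in(((5,150,90),(18,255,255),[673.5,77,60],71,28),((22,120,120),(35,255,255),[612,-26,66],66,15)):
        u=proj(p,c0).astype(int);m=cv2.inRange(hsv,lo,hi);k=np.zeros_like(m);k[u[1]-w:u[1]+w,u[0]-w:u[0]+w]=m[u[1]-w:u[1]+w,u[0]-w:u[0]+w]
        ys,xs=np.nonzero(k)
        if len(xs):
            X=ray(p,[xs.mean(),ys.mean()],z);d=X-[672.5,76.5];print(n,z,X.round(1),"phi",np.degrees(np.arctan2(d[1],d[0])).round(1),"clamp",((X-C)@RC).round(1))
    b=p["image"][120:300,230:480] if n=="scene" else p["image"][90:270,170:420]
    im.append(cv2.resize(b[:,:,::-1],(416,300),interpolation=cv2.INTER_CUBIC))
cv2.imwrite("pics/b8.png",np.vstack(im))
E
```

```text
time: 25.45
tool_pos: [657.2, 45.9, 86.4]
tcp_rot: [-173.7, -1.9, -23.2]
ft_force: [-0.3, 1.1, -0.4]
finger_gap: 40.1
time: 26.25
tool_pos: [417.1, 134.2, 197.3]
tcp_rot: [-173.6, -1.9, -23.2]
ft_force: [0.1, 1.1, 1.7]
finger_gap: 39.9
time: 27.05
tool_pos: [275.4, -76.9, 167.9]
tcp_rot: [-173.6, -1.8, -23.5]
ft_force: [-0.6, 0.5, -0.1]
finger_gap: 40.3
scene 71 [667.1  47.3] phi -100.4 clamp [34.7 86. ]
scene 66 [613.7 -26.7] phi -119.7 clamp [1.  1.1]
top 71 [668.9  49. ] phi -97.6 clamp [36. 88.]
top 66 [613.7 -26.6] phi -119.7 clamp [1.  1.2]
```

View pics/b8.png

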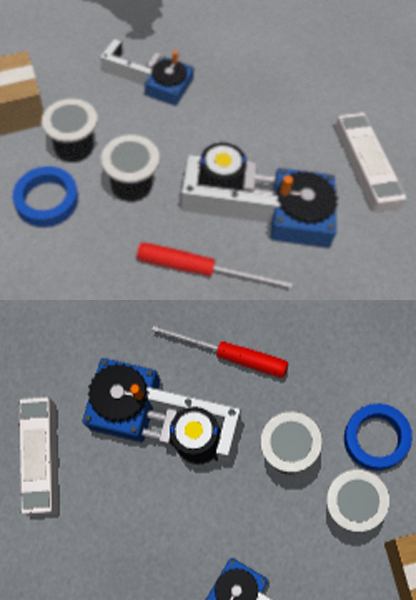

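Final picture: lamp upright in the nest at (222,160)/(193,432), jaw on it, peg at (286,185)/(135,390), and everything else where it was. The robot touches nothing.

```bash
python3 -c "
from bench import r;print(r.hand_in(), r.sense()['time'])"
```

```text
the job is handed in; nothing more can be done
the job is handed in; nothing more can be done
```

I slid the bare downlight into the big clamp, against the back stop, then turned the knob clockwise until the jaw was tight and the clutch had slipped, I believe by one click. I then let go and handed in at about 27 s.

**Lamp:** in the last check both cameras put it upright at clamp (1.0, 1.1–1.2) mm. That is within the calibration of touching both the back stop and the anvil.

**Other things:** the other items look unmoved in the last picture.

**Click:** I inferred this rather than read it directly.
- The push force rose to 10 N and then dropped to 1 N. The peg then rested about 12° beyond where I had last pushed it.
- That rest position first looked short of a full click, about 0.3 rad instead of 0.52. I pushed again to check: the knob was tight (9–10 N) and seemed to wind up elastically by about 10°. That accounts for the shortfall, so I stopped before a second click.
- After that push the cameras put the peg about 2° from where it was before, so I found no sign of a second click.

**What went wrong:** while turning back for a second hold on the peg, I commanded an ambiguous half turn. It ran joint 6 to its limit in free air and left the tool tilted by about 5°. It touched nothing, but I finished by pushing the peg with one finger instead of gripping it.

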